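Open the jar row and slide the fifth jar in

ROBOT

A 7-joint arm with a two-finger parallel gripper is mounted at the origin on a cart in front of the work surface, level with it; the furniture and walls round the work are solid. World frame = base frame: x ahead of the robot, y to its left, z up, the work surface at z = 0. Lengths are in m, angles in rad, forces in N, time in s.
With the tool pointing down it reaches from about 0.4 to 0.85 m from the base axis. Payload 4.5 kg.
Tool frame: the origin (TCP) lies between the finger pads; the fingertips stand 14 mm ahead of it and the grasp point (between the pads) lies 5 mm behind it (bot.nose_length is the distance from the TCP to the fingertips, in m); z points along the fingers, y is the line along which they close (so a half turn about z gives the same grasp; the last joint's range is limited). The gripper opens to 88 mm and grips with 3 to 60 N. Pads are 18 mm wide; open, the fingers measure 123 mm over their backs; the gripper's body (75 mm by 187 mm) begins 45 mm behind the grasp point.
Start: joints at [1.215, 0.689, -0.195, 1.565, 0.157, 0.902, -0.215], TCP at [0.238, -0.578, 0.253] pointing down, gripper open.
Joint ranges: [-3.01, 3.01], [-0.46, 2.08], [-1.47, 1.51], [0.13, 2.56], [-1, 4.14], [0.04, 2.09], [-2.66, 2.66]. Speed limits (rad/s): [2.57, 2.57, 3.14, 3.14, 3.14, 3.14, 3.14].

INTERFACE

Orientations are given as a unit quaternion [x, y, z, w].
In Python, from workcell import bot gives the robot as it stands.
- The arm moves only by the shell command python3 -m jog 'ROWS' [FORCE]. ROWS is a JSON object of lists of equal length, an entry for each row: "linear": the shift along the tool's x, y, z in cm, a list of three; "roll": the turn about the tool's z in rad; "fingers": the opening, from 0 (shut) to 1 (fully open). In form: {"linear": [[dx, dy, dz], ...], "roll": [roll, ...], "fingers": [fingers, ...]}. A call has 1 to 8 rows; each row shifts and turns the commanded pose from where the row before left it, along the tool's axes as they then stand; what a row does not reach is not made up. A row lasts 1/12 s, in which the tool goes at most 41.7 mm and 7.16 degrees, less where a joint would pass 70% of its speed; a pose out of reach is approached as far as the arm can. A call with a gripper value outside its range is refused whole. The fingers move at their own pace and stop on an object; FORCE is the grip in N (left out, the last holds). Time passes only in rows, so rows that do not move let the fingers close. It gives the time, the measured TCP pose, the force, the opening and the grip force at its end, in the units of the state.
- bot.get_obs(): the state, without advancing time (a new reading comes with each control period).
- bot.get_image(name): name is "scene" or "side" or "wrist"; returns the picture (384x512x3 uint8, red, green, blue); there is no depth.
- bot.camera_params(name): a dict with "K" (3x3 intrinsics, pixels), "cam_to_world" (4x4, takes a point from camera to world coordinates). Camera axes: x right, y down, z forward; pixel columns grow to the right and rows downward; lengths in m; the calibration is good to about 2 mm. A picture is of the moment at which its call begins: read the wrist's pose just before it. camera_params takes no time and is no camera call; for the wrist camera it gives the pose at the moment of the call.
- bot.sign_off(): hands the job in; it is judged then, once.
The state is a dict: "t": time; "qpos": joint angles; "dq": joint speeds; "joint_torque": joint torques, N m; "tcp_pos": TCP position; "eef_rot": TCP orientation; "force": force on the tool from outside, world axes, zero at the start; "moment": the same for the moment, N m; "grip_width": opening from 0.0 (shut) to 1.0 (fully open); "grasp_force": force on a finger pad.
Only numpy, scipy, OpenCV 4.12 (cv2) and the standard library are available. Lean on these libraries where they do the work, as an engineer would, in place of code of your own. Each camera call takes 0.05 s, during which the arm holds its last target. There are 200 camera calls.

TASK

The four jars on the jar rail have closed up in the middle of the row. Gently nudge the two middle jars apart, towards the end blocks, until the gap is wide enough for the jar that stands loose on the bench, and only then slide that jar in between them until it rests against the back board. Do not knock or press the glass jars hard, keep all five upright in the row, and leave the oil can, the roll of tape and the hinge where they are.

Things in the scene. Friction and masses are not known exactly. Their poses are not given: they have to be found in the camera images.
- jar_rail: low timber back board fixed to the bench, 470 x 62 mm high x 18 mm thick. Origin on the bench at the middle of its front face; x points into the board, away from the robot (the jars stand on the -x side, on the bench itself, the front is open), y along it to the left, z up. A rigid timber end block is clamped on it near each end (see jar_1, jar_4).
- jar_1: screw-top glass jar, a cylinder 68 mm in diameter with its lid on, 95 mm high, about 0.3 kg; origin at the centre of its underside, z up the jar. Leftmost (+y of the rail). At the start the row's jars are 1 to 3 mm apart and within 8 mm of the board; the spare room is at the ends. The left end block, 80 mm deep, 73 high, 22 thick, has its inner face 173 to 181 mm from the board's middle: not measured, felt by pushing.
- jar_2: screw-top glass jar, a cylinder 68 mm in diameter with its lid on, 95 mm high, about 0.3 kg; origin at the centre of its underside, z up the jar. Second jar from the left: the left neighbour of the gap to be opened.
- jar_3: screw-top glass jar, a cylinder 68 mm in diameter with its lid on, 95 mm high, about 0.3 kg; origin at the centre of its underside, z up the jar. Third jar from the left: the right neighbour of the gap to be opened.
- jar_4: screw-top glass jar, a cylinder 68 mm in diameter with its lid on, 95 mm high, about 0.3 kg; origin at the centre of its underside, z up the jar. Rightmost jar of the row. The right end block beside it is like the left one, its inner face also 173 to 181 mm from the middle, not measured. Five jars have 6 to 22 mm to spare in all between the blocks.
- loose_jar_mid (a point): the loose jar, of the same make and size, standing by itself on the bench in front of the row, to the left or the right; this point is on its axis 47.5 mm above its underside (half-way up). In its place its axis is 34 mm in front of the board's face. Jars slide on bench and board with friction of about 0.6; pushed high or with a downward drag they stick or tip.
- oil_can: bystander: round pump oil can 64 mm wide, 152 mm high to the tip of its spout, loose, on the side of the bench away from the loose jar; origin at its underside.
- tape_roll: bystander: roll of masking tape lying flat, 98 mm across, 25 mm high, loose, left of the rail; origin at its underside.
- hinge: bystander: folded brass butt hinge lying flat, 64 x 76 x 7 mm, loose, near the front edge of the bench; origin at its underside.
Mind the look-alikes: they are no part of the job. Leave any orange or pink look-alike of the part that bears loose_jar_mid alone. What is shaped like the jar_2 but blue is not meant.

How it is judged:
By the outcome, as a careful person would: the job done as asked, in the order asked, and still so for the second after the job is handed in, with the robot touching nothing.
It also fails if it takes over 72 s, if anything falls off the work surface, if the arm or the gripper's body presses on something with over 40 N, if the wrist force passes 120 N, or if a joint passes its speed limit or range.

## Working session

There is one attempt and no reset: what is moved stays moved. The work goes in short steps, Python scripts to look and compute and a shell command to move; the robot and the scene stay as the last step left them, time stands still between calls to the robot, and variables do not carry over. Pictures are saved under pics/ and viewed, at most 10 in all, crops included, and the job is handed in when it is done.

```bash
ls; mkdir -p pics; python3 - <<'E'
from workcell import bot
import cv2
for n in("scene","side"):
    cv2.imwrite(f"pics/{n}0.png",bot.get_image(n)[:,:,::-1])
    p=bot.camera_params(n);print(n,p["K"],p["cam_to_world"])
o=bot.get_obs();print(o)
E
```

```text
pics
scene [[429.04744445   0.         258.4010817 ]
 [  0.         429.04744445 188.84301426]
 [  0.           0.           1.        ]] [[-0.5248804  -0.52133886  0.67283456 -0.33275833]
 [-0.85115657  0.31613905 -0.41903292  0.57558091]
 [ 0.00574887 -0.79262973 -0.6096762   0.87214152]
 [ 0.          0.          0.          1.        ]]
side [[377.15231169   0.         252.88592711]
 [  0.         377.15231169 188.59309056]
 [  0.           0.           1.        ]] [[-0.98238322 -0.12569043  0.13829361  0.39520983]
 [-0.18656129  0.61658272 -0.76486642  0.7574263 ]
 [ 0.01086694 -0.77719217 -0.62916949  0.68059223]
 [ 0.          0.          0.          1.        ]]
{'t': 0.1, 'qpos': array([ 1.2147904 ,  0.68988844, -0.19452584,  1.56622788,  0.15730698,
        0.90249072, -0.21510051]), 'dq': array([ 1.70775997e-03, -1.83220502e-03,  8.34443050e-04, -1.47265785e-03,
        5.30340668e-05,  8.00679331e-04,  6.16640748e-05]), 'joint_torque': array([-3.70444628e-03, -5.28500354e+01, -1.27157819e+00, -1.53836364e+01,
       -5.24811528e-02,  2.01741364e-03,  2.48946702e-05]), 'tcp_pos': array([ 0.23726498, -0.57763346,  0.25200088]), 'eef_rot': array([ 9.81058098e-01,  1.93712031e-01, -2.15481950e-04, -7.82195058e-04]), 'force': array([-0.45118899, -0.55131513, -0.04088646]), 'moment': array([-0.00654101,  0.01916004, -0.01273346]), 'grasp_force': 0.0, 'grip_width': 0.9997236401614276}
```

View pics/scene0.png

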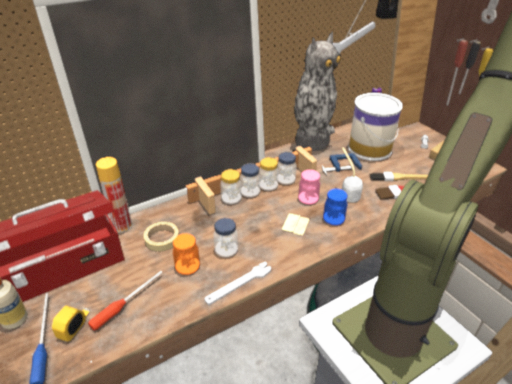

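View pics/side0.png

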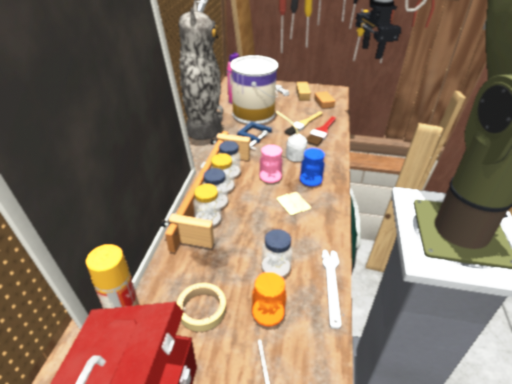

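The row is at scene (231,186), (250,180), (268,173), (287,167). There are four candidates for the loose jar:
- Clear glass with a navy lid, (226,237): this fits, being the same make and standing alone at front left.
- Orange (186,254), pink (309,187) and blue (335,207): look-alikes.

I'll confirm this in an enlarged crop.

```bash
python3 - <<'E'
import cv2,numpy as np
a=cv2.imread("pics/scene0.png")[145:275,165:365];b=cv2.imread("pics/side0.png")[125:285,160:335]
A=cv2.resize(a,(800,520),interpolation=cv2.INTER_CUBIC);cv2.imwrite("pics/cropA.png",A)
B=cv2.resize(b,(656,600),interpolation=cv2.INTER_CUBIC);cv2.imwrite("pics/cropB.png",B)
E
```

```text
(no output)
```

View pics/cropA.png

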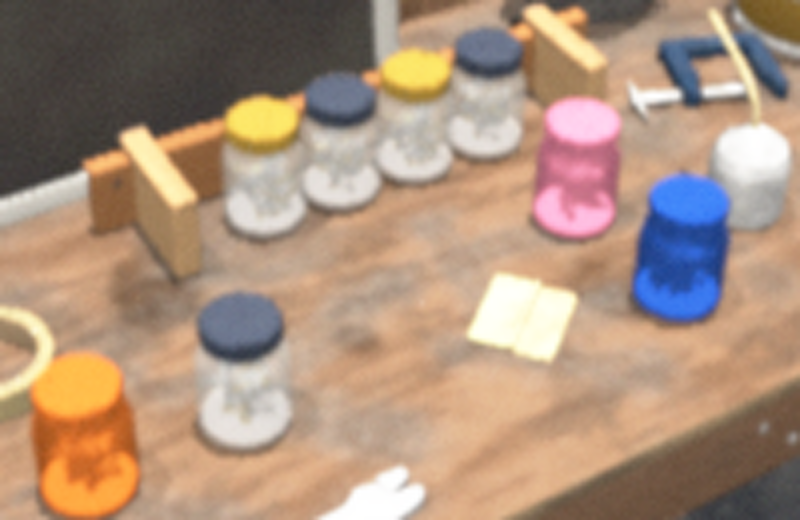

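View pics/cropB.png

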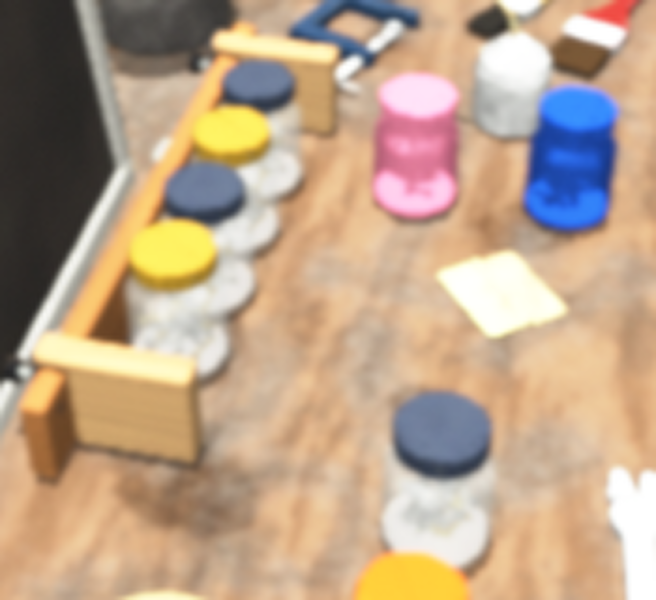

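The crops confirm it: the navy-lidded clear jar, crop A (243,370) = scene (226,237), is the loose one. The row runs yellow, navy, yellow, navy, and the white oil can is at crop A (750,170). Next I segment the lids in both views and triangulate.

```bash
cat > h.py <<'E'
import numpy as np,cv2
from workcell import bot
def ray(n,u,v,p=None):
    p=p or bot.camera_params(n);T=p["cam_to_world"]
    d=T[:3,:3]@np.linalg.inv(p["K"])@[u,v,1.];return T[:3,3],d/np.linalg.norm(d)
def onz(n,u,v,z,p=None):
    c,d=ray(n,u,v,p);return c+d*(z-c[2])/d[2]
def tri(*rs):
    A=sum(np.eye(3)-np.outer(d,d) for c,d in rs);b=sum((np.eye(3)-np.outer(d,d))@c for c,d in rs)
    x=np.linalg.solve(A,b);return x,max(np.linalg.norm(np.cross(x-c,d)) for c,d in rs)
E
python3 - <<'E'
from h import *
def lids(n,boxes):
    im=cv2.imread(f"pics/{n}0.png");hsv=cv2.cvtColor(im,cv2.COLOR_BGR2HSV);out=[]
    for (x0,y0,x1,y1,c) in boxes:
        h,s,v=[hsv[y0:y1,x0:x1,i].astype(int) for i in range(3)]
        m=(h>20)&(h<34)&(s>140)&(v>120) if c=='y' else (h>100)&(h<130)&(s>45)&(v<130)&(v>40)
        k,l,st,ce=cv2.connectedComponentsWithStats(m.astype(np.uint8));i=1+st[1:,4].argmax()
        out.append(ce[i]+[x0,y0]);print(n,st[i,2:],ce[i]+[x0,y0])
    return out
def A(x0,y0,x1,y1,c):return(165+x0//4,145+y0//4,165+x1//4,145+y1//4,c)
def B(x0,y0,x1,y1,c):return(int(160+x0/3.75),int(125+y0/3.75),int(160+x1/3.75),int(125+y1/3.75),c)
s=lids("scene",[A(210,85,310,160,'y'),A(295,60,385,140,'n'),A(370,40,460,110,'y'),A(445,20,530,85,'n'),A(185,280,300,370,'n')])
t=lids("side",[B(120,210,225,300,'y'),B(160,155,250,225,'n'),B(185,100,275,165,'y'),B(215,55,300,115,'n'),B(380,380,505,480,'n')])
for a,b in zip(s,t):
    print(tri(ray("scene",*a),ray("side",*b)),onz("scene",*a,.088)[:2],onz("side",*b,.088)[:2])
# block top corners z=.073 (scene crop A, side crop B)
print("blocks")
for n,L in(("scene",[(122,133),(146,127),(197,203),(172,212),(527,8),(549,5),(606,66),(583,72)]),("side",[(40,340),(38,362),(195,362),(195,384),(216,34),(337,45),(337,60)])):
    for u,v in L:
        q=(165+u/4,145+v/4) if n=="scene" else (160+u/3.75,125+v/3.75)
        print(n,u,v,onz(n,*q,.073)[:2].round(4))
for u,v in [(88,160),(585,10)]: print("board top",onz("scene",165+u/4,145+v/4,.062)[:2])
E
```

```text
scene [ 17  13 170] [230.08235294 175.45882353]
scene [16  7 48] [249.47916667 172.66666667]
scene [ 16  12 141] [268.65248227 163.04964539]
scene [15  7 42] [286.9047619 160.5      ]
scene [19  9 63] [225.04761905 230.95238095]
side [ 23  18 341] [205.16129032 192.35777126]
side [20  7 58] [215.13793103 180.51724138]
side [ 21  16 251] [220.70119522 160.35856574]
side [16  6 39] [229.53846154 150.8974359 ]
side [24 11 93] [277.13978495 247.70967742]
(array([0.63749803, 0.07571775, 0.0879955 ]), np.float64(0.0005312971895484006)) [0.63680853 0.07626957] [0.63784326 0.07496426]
(array([0.63097882, 0.00957128, 0.076996  ]), np.float64(0.0005743931555421474)) [0.61836873 0.01679089] [0.62631951 0.02404726]
(array([ 0.63476715, -0.06590172,  0.08721047]), np.float64(0.0010092168508494934)) [ 0.63245197 -0.06410432] [ 0.63511704 -0.06642598]
(array([ 0.62639071, -0.13258442,  0.07763802]), np.float64(6.217323295070811e-05)) [ 0.61396245 -0.123422  ] [ 0.6223783  -0.11718683]
(array([0.44091384, 0.20030139, 0.06763888]), np.float64(0.0011167299024102157)) [0.42237765 0.20872519] [0.43897935 0.22017931]
blocks
scene 122 133 [0.6986 0.1671]
scene 146 127 [0.6961 0.1475]
scene 197 203 [0.5888 0.157 ]
scene 172 212 [0.5888 0.1777]
scene 527 8 [ 0.6841 -0.2147]
scene 549 5 [ 0.6781 -0.2341]
scene 606 66 [ 0.576  -0.2179]
scene 583 72 [ 0.5788 -0.1961]
side 40 340 [0.6988 0.1564]
side 38 362 [0.6931 0.1753]
side 195 362 [0.5987 0.1563]
side 195 384 [0.5935 0.1747]
side 216 34 [ 0.6866 -0.2241]
side 337 45 [ 0.585  -0.2275]
side 337 60 [ 0.5805 -0.2048]
board top [0.69392855 0.19943675]
board top [ 0.66878324 -0.26764379]
```

```bash
python3 -m jog '{"linear":[[0,0,-1],[0,0,-1],[0,0,-1],[0,0,-1],[0,0,0],[0,0,0],[0,0,0],[0,0,0]],"roll":[-0.124,-0.124,-0.124,-0.124,-0.124,-0.124,-0.124,-0.124],"fingers":[1,1,1,1,1,1,1,1]}'
python3 -m jog '{"linear":[[3,0,0],[3,2,0],[3,2,0],[3,2,0],[3,2,0],[3,2,0],[3,2,0],[3,2,0]],"roll":[-0.12,0,0,0,0,0,0,0],"fingers":[1,1,1,1,1,1,1,1]}'
python3 - <<'E'
from h import *
for u,v in [(0,215),(70,190)]: print("wall foot?",onz("scene",165+u/4,145+v/4,0)[:2])
E
```

```text
t: 0.77
tcp_pos: [0.2373, -0.5779, 0.2924]
eef_rot: [0.769, 0.64, 0.0, -0.0]
force: [-0.0, -0.3, -0.2]
grip_width: 0.999
grasp_force: 0.0
t: 1.43
tcp_pos: [0.3978, -0.3473, 0.2925]
eef_rot: [0.731, 0.682, -0.0, -0.0]
force: [0.7, -1.0, 1.4]
grip_width: 1.0
grasp_force: 0.0
wall foot? [0.74150999 0.2617229 ]
wall foot? [0.74249414 0.20019221]
```

```bash
python3 -m jog '{"linear":[[3.9,1.2,0],[3.9,1.2,0],[3.9,1.2,0],[3.9,1.2,0],[3.9,1.2,0],[3.9,1.2,0],[3.9,1.2,0],[3.9,1.2,0]],"roll":[0,0,0,0,0,0,0,0],"fingers":[0,0,0,0,0,0,0,0]}' 10
python3 -m jog '{"linear":[[1,0,0],[0,0,0],[0,0,0]],"roll":[0,0,0],"fingers":[0,0,0]}'
python3 - <<'E'
from h import *
o=bot.get_obs();p=bot.camera_params("wrist");im=bot.get_image("wrist")
print(o["tcp_pos"],o["grip_width"]);print(p["K"],p["cam_to_world"])
cv2.imwrite("pics/w0.png",im[:,:,::-1]);np.savez("w0.npz",K=p["K"],T=p["cam_to_world"])
E
```

```text
t: 2.1
tcp_pos: [0.5147, -0.0424, 0.2925]
eef_rot: [0.731, 0.682, -0.0, -0.0]
force: [0.5, -0.4, 0.4]
grip_width: 0.417
grasp_force: 0.0
t: 2.35
tcp_pos: [0.5147, -0.0348, 0.2923]
eef_rot: [0.731, 0.683, -0.001, -0.0]
force: [-0.2, -1.1, -1.2]
grip_width: 0.194
grasp_force: 0.0
[ 0.51467295 -0.0348173   0.29229424] 0.19429924458079165
[[267.46537985   0.         253.15052493]
 [  0.         267.46537985 193.36737232]
 [  0.           0.           1.        ]] [[ 0.99768215 -0.0648479  -0.02061733  0.51886145]
 [-0.06800012 -0.96132086 -0.26690485  0.03424232]
 [-0.00251165  0.26768818 -0.96350232  0.4233875 ]
 [ 0.          0.          0.          1.        ]]
```

View pics/w0.png

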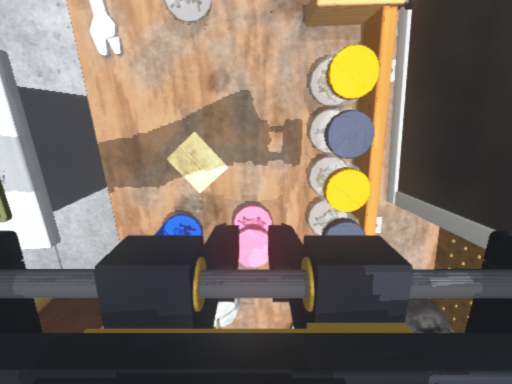

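The wrist view shows lids 1 to 4 at about (354,71), (349,134), (348,190) and (343,240). The board top is the orange strip at u≈377–393, the left block is at the top edge, and the loose jar's foot is at (190,5).

```bash
python3 - <<'E'
from h import *
z=np.load("w0.npz");p={"K":z["K"],"cam_to_world":z["T"]}
im=cv2.imread("pics/w0.png");hsv=cv2.cvtColor(im,cv2.COLOR_BGR2HSV);h,s,v=[hsv[:,:,i].astype(int) for i in range(3)]
Y=((h>22)&(h<34)&(s>200)&(v>150));N=((h>105)&(h<130)&(s>50)&(v>40)&(v<140))
for n,m,(x0,y0,x1,y1) in[("j1",Y,(320,40,385,102)),("j2",N,(320,105,380,162)),("j3",Y,(320,163,375,215)),("j4",N,(318,218,368,236))]:
    c=np.zeros_like(m,np.uint8);c[y0:y1,x0:x1]=m[y0:y1,x0:x1]
    k,l,st,ce=cv2.connectedComponentsWithStats(c);i=1+st[1:,4].argmax()
    (u,w),r=cv2.minEnclosingCircle(np.argwhere(l==i)[:,::-1].astype(np.float32))
    q=onz(0,u,w,.095,p);e=onz(0,u+r,w,.095,p);print(n,st[i],u,w,r,q[:2].round(4),"R",(e-q)[0].round(4))
O=((h>8)&(h<16)&(s>210)&(v>170))
for row in range(20,232,15):
    c=np.flatnonzero(O[row,360:400])+360
    if len(c):
        a=onz(0,c.min(),row,.062,p);b=onz(0,c.max()+1,row,.062,p);print(row,c.min(),c.max(),a[:2].round(4),b[:2].round(4))
for u,w in [(398,190),(408,20)]:print("frame",onz(0,u,w,0,p)[:2],onz(0,u,w,.1,p)[:2])
E
```

```text
j1 [330  46  47  32 400] 352.6428527832031 66.17857360839844 25.095956802368164 [0.6336 0.0839] R 0.0281
j2 [331 124   1   1   1] 331.0 124.0 9.999999747378752e-05 [0.6099 0.0224] R 0.0
j3 [344 186  25  25 221] 355.93243408203125 198.06756591796875 13.507195472717285 [ 0.6426 -0.0718] R 0.0172
j4 [332 227   2   1   2] 332.5 227.0 0.5001000165939331 [ 0.6132 -0.1097] R 0.0007
frame [ 0.74646818 -0.09328049] [ 0.69270969 -0.06316085]
frame [0.74163447 0.15207315] [0.68901766 0.12424266]
```

```bash
python3 - <<'E'
from h import *
z=np.load("w0.npz");p={"K":z["K"],"cam_to_world":z["T"]}
im=cv2.imread("pics/w0.png");hsv=cv2.cvtColor(im,cv2.COLOR_BGR2HSV)
for u,w in[(354,71),(350,134),(345,225),(348,190),(377,150),(385,40),(383,100)]:print(u,w,hsv[w,u])
b=im[:,:,0].astype(int);g=im[:,:,1].astype(int);r=im[:,:,2].astype(int)
Y=(g>130)&(r>150)&(b<60)&(g>.7*r);N=(b>r+12)&(r<110)
for n,m,(x0,y0,x1,y1) in[("j1",Y,(320,40,385,102)),("j2",N,(320,105,377,162)),("j3",Y,(320,163,375,215)),("j4",N,(318,218,368,236))]:
    c=np.zeros_like(m,np.uint8);c[y0:y1,x0:x1]=m[y0:y1,x0:x1]
    k,l,st,ce=cv2.connectedComponentsWithStats(c);i=1+st[1:,4].argmax()
    (u,w),R=cv2.minEnclosingCircle(np.argwhere(l==i)[:,::-1].astype(np.float32))
    q=onz(0,u,w,.095,p);e=onz(0,u+R,w,.095,p);print(n,st[i],u,w,R,q[:2].round(4),"R",(e-q)[0].round(4))
O=(r>1.35*g)&(r>150)&(b<90)
for row in range(20,232,15):
    c=np.flatnonzero(O[row,355:400])+355
    if len(c):
        a=onz(0,c.min(),row,.062,p);e=onz(0,c.max()+1,row,.062,p);print(row,c.min(),c.max(),a[:2].round(4),e[:2].round(4))
E
```

```text
354 71 [ 28 194 254]
350 134 [112  58 158]
345 225 [116  52 152]
348 190 [ 27 196 253]
377 150 [ 18 150 249]
385 40 [ 19 151 251]
383 100 [ 17 154 248]
j1 [ 329   45   50   54 1951] 353.5970153808594 71.10447692871094 28.00132942199707 [0.6348 0.0787] R 0.0315
j2 [328 120   6  23  27] 330.5 131.0 11.280613899230957 [0.6094 0.0143] R 0.0134
j3 [ 326  168   44   44 1290] 346.9827575683594 188.44253540039062 23.0570125579834 [ 0.6309 -0.0583] R 0.0291
j4 [344 222  11   2  11] 349.0 222.5 5.02503776550293 [ 0.6347 -0.1048] R 0.0066
20 382 384 [0.6783 0.1369] [0.6818 0.1367]
35 380 381 [0.6768 0.1211] [0.6792 0.121 ]
50 379 380 [0.6766 0.1048] [0.679  0.1046]
65 379 380 [0.6775 0.088 ] [0.68   0.0878]
80 377 378 [0.676  0.0708] [0.6785 0.0706]
95 375 376 [0.6745 0.0532] [0.677 0.053]
110 374 375 [0.6742 0.0349] [0.6767 0.0348]
155 370 371 [ 0.6718 -0.0229] [ 0.6745 -0.0231]
170 369 369 [ 0.6715 -0.0434] [ 0.6728 -0.0435]
200 367 367 [ 0.6707 -0.0864] [ 0.6721 -0.0865]
215 365 367 [ 0.6689 -0.1088] [ 0.6731 -0.109 ]
230 364 364 [ 0.6684 -0.132 ] [ 0.6699 -0.1321]
```

```bash
python3 - <<'E'
from h import *
z=np.load("w0.npz");p={"K":z["K"],"cam_to_world":z["T"]}
im=cv2.imread("pics/w0.png")
b=im[:,:,0].astype(int);g=im[:,:,1].astype(int);r=im[:,:,2].astype(int)
Y=(g>130)&(r>150)&(b<90)&(g>.75*r);N=(b>r+15)&(r<150)
for n,m,(x0,y0,x1,y1) in[("j1",Y,(320,40,385,102)),("j2",N,(320,105,377,162)),("j3",Y,(320,163,375,215)),("j4",N,(318,218,368,236))]:
    c=np.zeros_like(m,np.uint8);c[y0:y1,x0:x1]=m[y0:y1,x0:x1]
    k,l,st,ce=cv2.connectedComponentsWithStats(c);i=1+st[1:,4].argmax()
    f=cv2.findContours((l==i).astype(np.uint8),0,1)[0][0];(u,w),ax,_=cv2.fitEllipse(cv2.convexHull(f))
    q=onz(0,u,w,.095,p);print(n,st[i],round(u,1),round(w,1),np.round(ax,1),q[:2].round(4),onz(0,u,w,.088,p)[:2].round(4))
E
```

```text
j1 [ 329   44   51   55 2175] 353.7 71.2 [49.3 56.1] [0.6349 0.0786] [0.6374 0.0795]
j2 [ 328  111   46   47 1697] 350.2 133.9 [44.  48.7] [0.633  0.0093] [0.6354 0.0087]
j3 [ 326  167   45   45 1532] 347.9 189.6 [42.4 46.4] [ 0.632  -0.0599] [ 0.6344 -0.0619]
j4 [326 222  38  13 362] 344.1 235.9 [27.7 38.2] [ 0.6287 -0.1236] [ 0.6311 -0.127 ]
```

```bash
python3 -m jog '{"linear":[[0.5,2.8,0],[0.4,2.8,0],[0,0,3.5],[0,0,3.5],[0,0,3.5],[0,0,3.0],[0,0,3.0],[0,0,2.0]],"roll":[-0.03,0,0,0,0,0,0,0],"fingers":[0,0,0,0,0,0,0,0]}' 5
python3 -m jog '{"linear":[[0,0,2],[0,0,1.7],[0,0,1.4],[0,0,0],[0,0,0]],"roll":[0,0,0,0,0],"fingers":[0,0,0,0,0]}'
python3 - <<'E'
from h import *
o=bot.get_obs();print(o["tcp_pos"],o["force"])
p=bot.camera_params("wrist");im=bot.get_image("wrist");np.savez("w1.npz",K=p["K"],T=p["cam_to_world"])
cv2.imwrite("pics/w1.png",im[:,:,::-1])
E
```

```text
t: 3.07
tcp_pos: [0.5696, -0.0322, 0.1048]
eef_rot: [0.722, 0.692, -0.002, -0.001]
force: [0.3, 0.3, 0.3]
grip_width: 0.005
grasp_force: 0.0
t: 3.48
tcp_pos: [0.5708, -0.0309, 0.0562]
eef_rot: [0.722, 0.692, -0.001, -0.0]
force: [1.1, -0.6, 0.6]
grip_width: 0.007
grasp_force: 0.0
[ 0.57084812 -0.03087978  0.05624798] [ 1.05074887 -0.55262044  0.61646368]
```

View pics/w1.png

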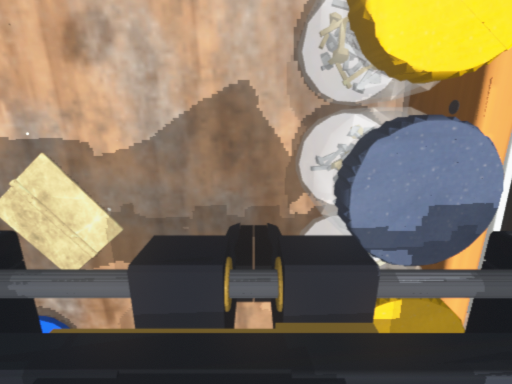

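Close-up: jar 2's lid is centred at about (420,190), jar 3's lid shows beneath the gripper at (418,315), and the closed fingers are at (253,240).

```bash
python3 - <<'E'
from h import *
z=np.load("w1.npz");p={"K":z["K"],"cam_to_world":z["T"]}
for u,w,h in[(422,182,.095),(348,190,.095),(495,190,.095),(422,115,.095),(422,247,.095),(345,49,.0),(298,160,0),(410,296,.095)]:print(u,w,onz(0,u,w,h,p)[:2].round(4))
E
```

```text
422 182 [0.6317 0.0144]
348 190 [0.6058 0.0125]
495 190 [0.658  0.0104]
422 115 [0.6288 0.0373]
422 247 [ 0.6349 -0.011 ]
345 49 [0.6325 0.0784]
298 160 [0.603  0.0093]
410 296 [ 0.6329 -0.0325]
```

```bash
python3 -m jog '{"linear":[[0.5,0,0],[0,0.5,0],[0,0.5,0],[0,0.4,0],[0,0.3,0],[0,0,0]],"roll":[0,0,0,0,0,0],"fingers":[0,0,0,0,0,0]}'
python3 -m jog '{"linear":[[0.15,0.1,0],[0.15,0.1,0],[0.15,0.1,0],[0.15,0.1,0],[0,0,0]],"roll":[0,0,0,0,0],"fingers":[0,0,0,0,0]}'
```

```text
t: 4.03
tcp_pos: [0.5901, -0.024, 0.057]
eef_rot: [0.721, 0.693, 0.001, 0.001]
force: [0.1, -0.4, -0.2]
grip_width: 0.006
grasp_force: 0.0
t: 4.45
tcp_pos: [0.5916, -0.0196, 0.0568]
eef_rot: [0.721, 0.693, -0.002, -0.0]
force: [-3.7, -3.4, 5.1]
grip_width: 0.009
grasp_force: 2.7
```

```bash
python3 -m jog '{"linear":[[0.2,-0.1,0],[0.2,0,0],[0.2,0,0],[0.2,0,0],[0,0,0]],"roll":[0,0,0,0,0],"fingers":[0,0,0,0,0]}'
```

```text
t: 4.87
tcp_pos: [0.5908, -0.011, 0.0566]
eef_rot: [0.721, 0.693, -0.002, -0.0]
force: [-3.9, -2.7, 4.4]
grip_width: 0.009
grasp_force: 2.7
```

```bash
python3 -m jog '{"linear":[[0.2,0,-0.15],[0.25,0,0],[0.25,0,0],[0.25,0,0],[0.25,0,0],[0.25,0,0],[0,0,0]],"roll":[0,0,0,0,0,0,0],"fingers":[0,0,0,0,0,0,0]}'
python3 - <<'E'
from h import *
o=bot.get_obs();print(o["tcp_pos"],o["force"])
p=bot.camera_params("wrist");im=bot.get_image("wrist");np.savez("w2.npz",K=p["K"],T=p["cam_to_world"])
cv2.imwrite("pics/w2.png",im[:,:,::-1])
E
```

```text
t: 5.45
tcp_pos: [0.59, 0.0012, 0.0577]
eef_rot: [0.721, 0.693, -0.004, -0.0]
force: [-6.6, -7.9, 5.1]
grip_width: 0.006
grasp_force: 4.4
[0.58995864 0.00120171 0.05773022] [-6.64582126 -7.9474107   5.07684562]
```

View pics/w2.png

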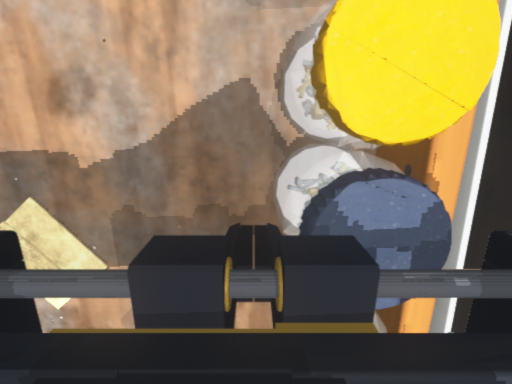

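```bash
python3 - <<'E'
from h import *
z=np.load("w2.npz");p={"K":z["K"],"cam_to_world":z["T"]}
for u,w,h in[(375,170,.095),(300,235,.095),(451,235,.095),(410,143,.095),(320,60,.095),(499,45,.095)]:print(u,w,onz(0,u,w,h,p)[:2].round(4))
E
```

```text
375 170 [0.6345 0.0515]
300 235 [0.6083 0.0275]
451 235 [0.6652 0.0254]
410 143 [0.6457 0.0605]
320 60 [0.6142 0.0878]
499 45 [0.6698 0.0897]
```

Jar 2 has moved about 14 mm, but the finger is riding round its front. I'll back off and go deeper into the opened gap for a squarer push.

```bash
python3 -m jog '{"linear":[[-0.4,-0.3,0],[-0.5,-0.2,0],[-0.6,0,0],[-0.3,0,0],[0,0,0]],"roll":[0,0,0,0,0],"fingers":[0,0,0,0,0]}'
python3 - <<'E'
from h import *
o=bot.get_obs();print(o["tcp_pos"],o["force"])
E
```

```text
t: 5.92
tcp_pos: [0.588, -0.014, 0.0583]
eef_rot: [0.721, 0.693, 0.001, 0.0]
force: [-0.4, -0.2, -0.9]
grip_width: 0.005
grasp_force: 0.0
[ 0.58799213 -0.01400969  0.05828829] [-0.37454532 -0.2379879  -0.91886833]
```

```bash
python3 -m jog '{"linear":[[-0.2,0.3,0.1],[0,0.4,0],[0,0.4,0],[0,0.3,0],[0,0,0]],"roll":[0,0,0,0,0],"fingers":[0,0,0,0,0]}'
python3 -m jog '{"linear":[[0.25,0.1,0],[0.25,0.1,0],[0.25,0.1,0],[0.25,0.1,0],[0.25,0.1,0],[0.25,0.1,0],[0,0,0]],"roll":[0,0,0,0,0,0,0],"fingers":[0,0,0,0,0,0,0]}'
```

```text
t: 6.33
tcp_pos: [0.6015, -0.0165, 0.0572]
eef_rot: [0.721, 0.693, -0.0, 0.0]
force: [-2.1, -2.0, 1.6]
grip_width: 0.004
grasp_force: 1.2
t: 6.92
tcp_pos: [0.6025, -0.012, 0.0571]
eef_rot: [0.723, 0.691, -0.01, 0.002]
force: [-11.2, -17.2, 14.5]
grip_width: 0.008
grasp_force: 10.8
```

Sideways force has reached 17 N with a downward drag on the jar, so it is sticking. I'll ease off, then push again with a slight upward component.

```bash
python3 -m jog '{"linear":[[-0.5,-0.3,0],[-0.5,-0.3,0],[-0.3,0,0],[0,0,0]],"roll":[0,0,0,0],"fingers":[0,0,0,0]}'
python3 - <<'E'
from h import *
o=bot.get_obs();print(o["tcp_pos"],o["force"],o["eef_rot"])
p=bot.camera_params("wrist");im=bot.get_image("wrist");np.savez("w3.npz",K=p["K"],T=p["cam_to_world"])
cv2.imwrite("pics/w3.png",im[:,:,::-1])
s=bot.get_image("side");cv2.imwrite("pics/side3.png",s[:,:,::-1])
a=cv2.resize(im[:,:,::-1],(400,300));b=cv2.resize(np.ascontiguousarray(s[110:285,150:325,::-1]),(400,400));
c=np.zeros((400,800,3),np.uint8);c[:300,:400]=a;c[:,400:]=b;cv2.imwrite("pics/c3.png",c)
E
```

```text
t: 7.25
tcp_pos: [0.6018, -0.0135, 0.0573]
eef_rot: [0.721, 0.693, 0.001, 0.0]
force: [-0.4, -0.6, 0.7]
grip_width: 0.002
grasp_force: 0.8
[ 0.60177141 -0.01354142  0.05728478] [-0.42769178 -0.6411842   0.6901209 ] [7.20746630e-01 6.93198223e-01 7.19243192e-04 4.48286516e-05]
```

View pics/c3.png

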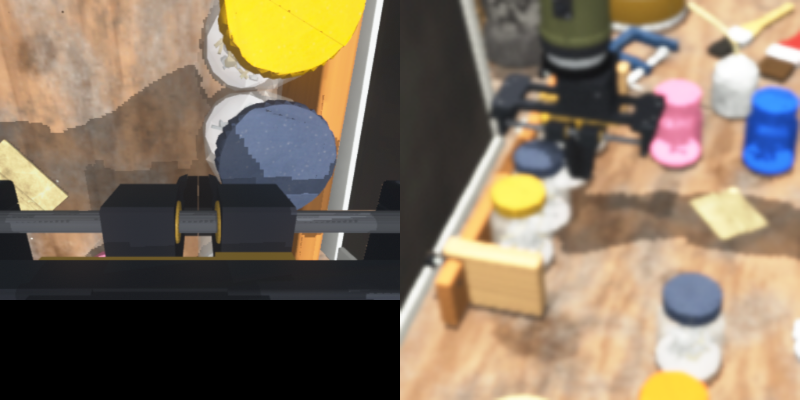

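```bash
python3 -m jog '{"linear":[[0.2,0,-0.1],[0.2,0,-0.1],[0.2,0,-0.1],[0,0,0]],"roll":[0,0,0,0],"fingers":[0,0,0,0]}'
python3 -m jog '{"linear":[[0.2,0,-0.1],[0.2,0,-0.1],[0,0,0]],"roll":[0,0,0],"fingers":[0,0,0]}'
python3 - <<'E'
from h import *
z=np.load("w3.npz");p={"K":z["K"],"cam_to_world":z["T"]}
for u,w,h in[(356,129,.095),(276,195,.095),(431,195,.095),(370,100,.095),(283,10,.095),(464,10,.095)]:print(u,w,onz(0,u,w,h,p)[:2].round(4))
E
```

```text
t: 7.68
tcp_pos: [0.6001, -0.0094, 0.0599]
eef_rot: [0.721, 0.693, -0.002, 0.0]
force: [-2.0, -5.4, -0.5]
grip_width: 0.011
grasp_force: 2.9
t: 7.93
tcp_pos: [0.6002, -0.0056, 0.0618]
eef_rot: [0.721, 0.693, -0.002, 0.0]
force: [-2.6, -5.4, -0.3]
grip_width: 0.002
grasp_force: 3.1
356 129 [0.6384 0.0509]
276 195 [0.6109 0.0287]
431 195 [0.6671 0.0265]
370 100 [0.6425 0.0601]
283 10 [0.6139 0.0872]
464 10 [0.6691 0.0851]
```

```bash
python3 -m jog '{"linear":[[0.2,0,0],[0.2,0,0],[0.2,0,0],[0.2,0,0],[0,0,0]],"roll":[0,0,0,0,0],"fingers":[0,0,0,0,0]}'
python3 -m jog '{"linear":[[0.2,0,-0.03],[0.2,0,-0.03],[0.2,0,-0.03],[0,0,0]],"roll":[0,0,0,0],"fingers":[0,0,0,0]}'
```

```text
t: 8.35
tcp_pos: [0.6005, 0.0028, 0.0617]
eef_rot: [0.721, 0.693, -0.002, -0.0]
force: [-2.6, -6.8, 0.3]
grip_width: 0.007
grasp_force: 2.8
t: 8.68
tcp_pos: [0.6007, 0.0087, 0.0626]
eef_rot: [0.721, 0.693, -0.002, -0.0]
force: [-2.7, -5.5, -0.3]
grip_width: 0.006
grasp_force: 2.9
```

```bash
python3 -m jog '{"linear":[[0.12,0,-0.01],[0.12,0,-0.01],[0.12,0,0],[0,0,0]],"roll":[0,0,0,0],"fingers":[0,0,0,0]}'
python3 -m jog '{"linear":[[0.12,0,-0.01],[0.12,0,-0.01],[0,0,0]],"roll":[0,0,0],"fingers":[0,0,0]}'
```

```text
t: 9.02
tcp_pos: [0.6007, 0.012, 0.0627]
eef_rot: [0.721, 0.693, -0.003, -0.0]
force: [-3.4, -5.7, -0.4]
grip_width: 0.007
grasp_force: 2.9
t: 9.27
tcp_pos: [0.6008, 0.0143, 0.0629]
eef_rot: [0.721, 0.693, -0.003, -0.0]
force: [-2.0, -5.9, -0.5]
grip_width: -0.001
grasp_force: 3.0
```

```bash
python3 -m jog '{"linear":[[0.12,0,-0.01],[0,0,0]],"roll":[0,0],"fingers":[0,0]}'
python3 -m jog '{"linear":[[0.12,0,-0.01],[0,0,0]],"roll":[0,0],"fingers":[0,0]}'
```

```text
t: 9.43
tcp_pos: [0.6008, 0.0153, 0.063]
eef_rot: [0.721, 0.693, -0.003, -0.0]
force: [-3.0, -6.2, 0.0]
grip_width: 0.004
grasp_force: 3.1
t: 9.6
tcp_pos: [0.6006, 0.0161, 0.063]
eef_rot: [0.721, 0.693, -0.003, 0.0]
force: [-2.3, -6.4, -0.2]
grip_width: 0.004
grasp_force: 3.2
```

```bash
python3 -m jog '{"linear":[[0.1,0,0],[0,0,0]],"roll":[0,0],"fingers":[0,0]}'
python3 -m jog '{"linear":[[0.1,0,0],[0,0,0]],"roll":[0,0],"fingers":[0,0]}'
```

```text
t: 9.77
tcp_pos: [0.6003, 0.0164, 0.0629]
eef_rot: [0.721, 0.693, -0.004, 0.0]
force: [-3.2, -7.4, -0.1]
grip_width: 0.007
grasp_force: 3.8
t: 9.93
tcp_pos: [0.6, 0.0166, 0.0628]
eef_rot: [0.721, 0.692, -0.005, 0.0]
force: [-3.5, -8.8, -0.2]
grip_width: 0.006
grasp_force: 4.4
```

```bash
python3 -m jog '{"linear":[[0.1,0,0],[0,0,0]],"roll":[0,0],"fingers":[0,0]}'
python3 - <<'E'
from h import *
o=bot.get_obs();print(o["tcp_pos"],o["force"],o["eef_rot"])
p=bot.camera_params("wrist");im=bot.get_image("wrist");np.savez("w4.npz",K=p["K"],T=p["cam_to_world"])
cv2.imwrite("pics/w4.png",im[:,:,::-1])
E
```

```text
t: 10.1
tcp_pos: [0.5996, 0.0168, 0.0627]
eef_rot: [0.722, 0.692, -0.005, 0.0]
force: [-4.6, -9.6, 0.4]
grip_width: 0.006
grasp_force: 4.9
[0.59963279 0.01684786 0.06271134] [-4.5882896  -9.64491747  0.3674849 ] [ 7.21690596e-01  6.92195760e-01 -5.25694807e-03  2.78868776e-04]
```

View pics/w4.png

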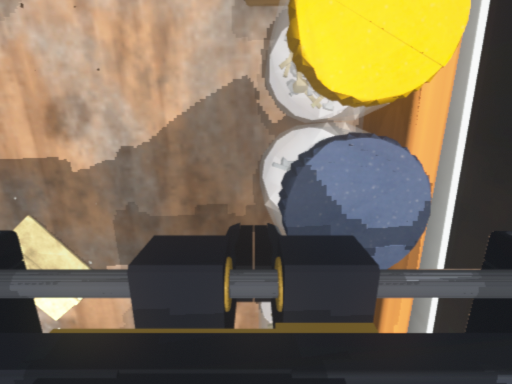

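Left side felt: the arm stopped at y = 0.0168 with force rising to 9.6 N, and jars 1 and 2 are together against the block. The picture shows jar 2's lid at (355,202), upright. Now I'll back off and push jar 3 to the right.

```bash
python3 -m jog '{"linear":[[-0.6,0,0],[-0.5,0,0],[-0.5,0,0],[-0.5,0.3,0.2],[-0.3,0.2,0.2],[0,0,0.1],[0,0,0]],"roll":[0,0,0,0,0,0,0],"fingers":[0,0,0,0,0,0,0]}'
python3 - <<'E'
from h import *
z=np.load("w4.npz");p={"K":z["K"],"cam_to_world":z["T"]}
for u,w,h in[(355,133,.095),(280,200,.095),(430,200,.095),(370,105,.095),(289,25,.095),(470,20,.095)]:print(u,w,onz(0,u,w,h,p)[:2].round(4))
E
```

```text
t: 10.73
tcp_pos: [0.6071, -0.0024, 0.0585]
eef_rot: [0.721, 0.693, 0.0, -0.0]
force: [-0.3, 0.7, 1.0]
grip_width: 0.006
grasp_force: 0.0
355 133 [0.6382 0.0799]
280 200 [0.611  0.0559]
430 200 [0.6683 0.0536]
370 105 [0.6428 0.0893]
289 25 [0.6147 0.1151]
470 20 [0.6727 0.114 ]
```

```bash
python3 -m jog '{"linear":[[-0.5,0,0],[-0.4,0,0],[-0.2,0,0],[-0.2,0,0],[-0.2,0,0],[-0.2,0,0],[0,0,0]],"roll":[0,0,0,0,0,0,0],"fingers":[0,0,0,0,0,0,0]}'
python3 -m jog '{"linear":[[-0.2,0,-0.03],[-0.2,0,-0.03],[-0.2,0,-0.03],[0,0,0]],"roll":[0,0,0,0],"fingers":[0,0,0,0]}'
```

```text
t: 11.32
tcp_pos: [0.6062, -0.0196, 0.0588]
eef_rot: [0.721, 0.693, 0.0, -0.0]
force: [0.1, 0.3, -0.2]
grip_width: 0.006
grasp_force: 0.3
t: 11.65
tcp_pos: [0.6055, -0.0245, 0.0598]
eef_rot: [0.72, 0.694, 0.0, -0.001]
force: [-2.5, 4.6, 1.6]
grip_width: 0.006
grasp_force: 2.6
```

```bash
python3 -m jog '{"linear":[[-0.2,0,-0.02],[-0.2,0,-0.02],[-0.2,0,0],[-0.2,0,0],[0,0,0]],"roll":[0,0,0,0,0],"fingers":[0,0,0,0,0]}'
python3 -m jog '{"linear":[[-0.2,0,-0.02],[-0.2,0,-0.02],[-0.2,0,0],[-0.2,0,0],[0,0,0]],"roll":[0,0,0,0,0],"fingers":[0,0,0,0,0]}'
```

```text
t: 12.07
tcp_pos: [0.6048, -0.0331, 0.0599]
eef_rot: [0.721, 0.693, -0.0, -0.001]
force: [-2.0, 5.3, 1.4]
grip_width: 0.009
grasp_force: 2.4
t: 12.48
tcp_pos: [0.6047, -0.0411, 0.0601]
eef_rot: [0.721, 0.693, -0.0, -0.001]
force: [-1.5, 4.5, -0.8]
grip_width: 0.007
grasp_force: 2.3
```

```bash
python3 -m jog '{"linear":[[-0.2,0,0],[-0.2,0,0],[-0.2,0,0],[-0.15,0,0],[0,0,0]],"roll":[0,0,0,0,0],"fingers":[0,0,0,0,0]}'
python3 -m jog '{"linear":[[-0.12,0,0],[-0.12,0,0],[0,0,0]],"roll":[0,0,0],"fingers":[0,0,0]}'
```

```text
t: 12.9
tcp_pos: [0.6044, -0.0484, 0.0601]
eef_rot: [0.721, 0.693, 0.0, -0.001]
force: [-1.7, 5.1, -0.4]
grip_width: 0.006
grasp_force: 2.4
t: 13.15
tcp_pos: [0.6043, -0.0506, 0.0601]
eef_rot: [0.72, 0.693, 0.0, -0.001]
force: [-0.5, 4.2, -0.1]
grip_width: 0.003
grasp_force: 2.6
```

```bash
python3 -m jog '{"linear":[[-0.12,0,0],[-0.12,0,0],[0,0,0]],"roll":[0,0,0],"fingers":[0,0,0]}'
python3 -m jog '{"linear":[[-0.12,0,0],[-0.12,0,0],[0,0,0]],"roll":[0,0,0],"fingers":[0,0,0]}'
```

```text
t: 13.4
tcp_pos: [0.6042, -0.053, 0.0601]
eef_rot: [0.72, 0.693, 0.0, -0.001]
force: [-1.7, 4.5, -0.1]
grip_width: 0.005
grasp_force: 2.6
t: 13.65
tcp_pos: [0.6041, -0.0554, 0.0601]
eef_rot: [0.72, 0.693, 0.0, -0.001]
force: [-2.1, 4.9, -0.0]
grip_width: 0.003
grasp_force: 2.6
```

```bash
python3 -m jog '{"linear":[[-0.12,0,0],[-0.12,0,0],[0,0,0]],"roll":[0,0,0],"fingers":[0,0,0]}'
python3 -m jog '{"linear":[[-0.12,0,0],[0,0,0]],"roll":[0,0],"fingers":[0,0]}'
```

```text
t: 13.9
tcp_pos: [0.6039, -0.0577, 0.0601]
eef_rot: [0.72, 0.693, 0.0, -0.001]
force: [-1.7, 6.3, 0.3]
grip_width: 0.006
grasp_force: 2.7
t: 14.07
tcp_pos: [0.6039, -0.0588, 0.0601]
eef_rot: [0.72, 0.694, 0.0, -0.001]
force: [-2.4, 5.7, -0.2]
grip_width: 0.002
grasp_force: 2.8
```

```bash
python3 -m jog '{"linear":[[-0.12,0,0],[0,0,0]],"roll":[0,0],"fingers":[0,0]}'
python3 -m jog '{"linear":[[-0.12,0,0],[0,0,0]],"roll":[0,0],"fingers":[0,0]}'
```

```text
t: 14.23
tcp_pos: [0.6039, -0.06, 0.0601]
eef_rot: [0.72, 0.694, 0.0, -0.001]
force: [-1.6, 4.8, 0.8]
grip_width: 0.008
grasp_force: 2.8
t: 14.4
tcp_pos: [0.6038, -0.0612, 0.0601]
eef_rot: [0.72, 0.694, 0.0, -0.001]
force: [-1.4, 6.0, -0.9]
grip_width: 0.002
grasp_force: 2.8
```

Jar 3 has moved about 40 mm and the gap is an estimated 84 mm. I'll back off, rise, and measure it from above.

```bash
python3 -m jog '{"linear":[[0.5,0,0],[0.5,0,0],[0,0,-1.5],[0,0,-3],[0,0,-4],[0,0,-4],[0,0,-4],[0,0,-4]],"roll":[0,0,0,0,0,0,0,0],"fingers":[0,0,0,0,0,0,0,0]}'
python3 -m jog '{"linear":[[-1.5,-3,-2],[-1.5,-3,0],[-1.5,-2,0],[0,0,0],[0,0,0]],"roll":[0,0,0,0,0],"fingers":[0,0,0,0,0]}'
cat > lids.py <<'E'
from h import *
def lids(f):
    p=bot.camera_params("wrist");im=bot.get_image("wrist")[:,:,::-1];cv2.imwrite(f,im)
    b,g,r=[im[:,:,i].astype(int) for i in range(3)]
    for n,m in(("Y",(g>130)&(r>150)&(b<90)&(g>.75*r)),("N",(b>r+15)&(r<150)&(b-r<70))):
        m=m.astype(np.uint8);m[236:]=0
        k,l,st,ce=cv2.connectedComponentsWithStats(m)
        for i in range(1,k):
            if 600<st[i,4]<6000:
                c=max(cv2.findContours((l==i).astype(np.uint8),0,1)[0],key=cv2.contourArea);(u,w),ax,_=cv2.fitEllipse(cv2.convexHull(c))
                print(n,st[i],round(u,1),round(w,1),np.round(ax,1),onz(0,u,w,.093,p)[:2].round(4))
E
python3 -c "
from lids import *
print(bot.get_obs()['tcp_pos']);lids('pics/w5.png')"
```

```text
t: 15.07
tcp_pos: [0.6046, -0.0535, 0.2675]
eef_rot: [0.721, 0.693, -0.001, 0.001]
force: [2.5, 0.1, -0.7]
grip_width: 0.006
grasp_force: 0.0
t: 15.48
tcp_pos: [0.5224, -0.0962, 0.2858]
eef_rot: [0.722, 0.692, -0.001, 0.001]
force: [-0.0, 0.4, -0.0]
grip_width: 0.005
grasp_force: 0.0
[ 0.52240022 -0.09623789  0.28583106]
Y [ 322  152   47   46 1668] 344.8 174.5 [44.4 47.9] [ 0.6344 -0.0978]
N [ 328   18   53   58 2330] 354.1 45.9 [50.6 58.9] [0.6374 0.0448]
N [ 320  208   43   28 1008] 340.9 225.8 [36.8 42.9] [ 0.6327 -0.1658]
```

```bash
python3 -m jog '{"linear":[[2.5,0,0],[2.5,0,0],[2.5,0,0],[0,0,0],[0,0,0]],"roll":[0,0,0,0,0],"fingers":[1,1,1,1,1]}'
python3 -c "
from lids import *
print(bot.get_obs()['tcp_pos']);lids('pics/w6.png')"
python3 -m jog '{"linear":[[3,-1.6,0],[3,-1.6,0],[3,-1.6,0],[3,-1.6,0],[1,-1,0],[0,0,0],[0,0,0]],"roll":[0,0,0,0,0,0,0],"fingers":[1,1,1,1,1,1,1]}'
python3 -c "
from lids import *
print(bot.get_obs()['tcp_pos']);lids('pics/w7.png')"
```

```text
t: 15.95
tcp_pos: [0.5271, -0.0167, 0.2854]
eef_rot: [0.719, 0.695, 0.001, -0.0]
force: [0.1, -0.3, 0.4]
grip_width: 0.363
grasp_force: 0.0
[ 0.52713578 -0.01670009  0.28541737]
Y [ 330   28   53   57 2356] 355.8 55.8 [51.5 58.4] [0.6437 0.116 ]
Y [317 216  43  20 680] 337.9 232.8 [33.5 42.6] [ 0.6345 -0.0941]
N [ 323   99   48   49 1841] 346.3 123.1 [45.8 50.7] [0.6374 0.0447]
t: 16.58
tcp_pos: [0.4578, 0.1127, 0.2854]
eef_rot: [0.721, 0.693, -0.0, 0.001]
force: [0.1, -0.2, 0.2]
grip_width: 0.938
grasp_force: 0.0
[0.45775862 0.112684   0.28536761]
Y [ 382  145   48   47 1707] 405.6 168.7 [43.5 50.3] [0.6436 0.1162]
N [ 213   77   48   51 1914] 236.6 101.6 [48.  50.8] [0.4412 0.2019]
N [ 373  203   44   33 1166] 394.5 223.1 [38.3 44.7] [0.6372 0.0451]
```

```bash
python3 - <<'E'
from h import *
def seg(im,box,kind):
    x0,y0,x1,y1=box;b,g,r=[im[:,:,i].astype(int) for i in range(3)]
    m=(g>120)&(r>140)&(b<.5*r)&(g>.7*r) if kind=='Y' else (b>r+12)&(r<130)
    c=np.zeros(m.shape,np.uint8);c[y0:y1,x0:x1]=m[y0:y1,x0:x1]
    k,l,st,ce=cv2.connectedComponentsWithStats(c);i=1+st[1:,4].argmax();return st[i],ce[i]
for tag in("0","9"):
    R={}
    for n in("scene","side"):
        if tag=="9": cv2.imwrite(f"pics/{n}9.png",bot.get_image(n)[:,:,::-1])
        im=cv2.imread(f"pics/{n}{tag}.png")
        b,g,r=[im[:,:,i].astype(int) for i in range(3)]
        for kind,m in(("Y",(g>120)&(r>140)&(b<.5*r)&(g>.7*r)),("N",(b>r+12)&(r<130))):
            k,l,st,ce=cv2.connectedComponentsWithStats(m.astype(np.uint8))
            for i in range(1,k):
                if 60<st[i,4]<700 and st[i,2]<40 and st[i,3]<30:
                    q=onz(n,*ce[i],.088)
                    if .35<q[0]<.75 and -.35<q[1]<.3: print(tag,n,kind,st[i],ce[i].round(1),q[:2].round(4))
E
```

```text
0 scene Y [257 157  21  13 194] [268.3 163.3] [ 0.6319 -0.0623]
0 scene Y [204 169  37  15 272] [227.1 175.9] [0.6398 0.0853]
0 scene N [280 153  15  11 134] [286.8 157.8] [ 0.6275 -0.1323]
0 scene N [349 153  13  16  89] [355.2 159.9] [ 0.5003 -0.318 ]
0 scene N [330 155  16  16 123] [336.4 160.3] [ 0.5309 -0.2635]
0 scene N [242 164  16  12 158] [249.4 169.4] [0.634  0.0077]
0 scene N [215 219  20  16 253] [224.5 226.2] [0.4395 0.2011]
0 side Y [166 222  13  13  76] [171.5 227.9] [0.6755 0.2083]
0 side N [238 122  33  20 223] [253.1 129.9] [ 0.5787 -0.2467]
0 side N [220 142  18  12 167] [228.6 147.1] [ 0.6296 -0.1359]
0 side N [205 169  20  15 239] [214.3 176. ] [0.6335 0.0058]
0 side N [265 230  25  22 438] [277.3 240.6] [0.4414 0.2001]
9 scene Y [265 154  22  12 182] [277.1 159.8] [ 0.634  -0.0981]
9 scene Y [205 172  25  13 247] [218.  177.9] [0.6449 0.1145]
9 scene N [288 149  15  11 126] [294.5 154.2] [ 0.632  -0.1669]
9 scene N [349 153  13  16  89] [355.1 160. ] [ 0.5002 -0.3176]
9 scene N [330 155  16  16 125] [336.3 160.3] [ 0.5308 -0.2633]
9 scene N [231 166  17  13 169] [239.1 172.1] [0.638  0.0434]
9 scene N [215 219  20  16 245] [224.5 226.5] [0.4386 0.2017]
9 side Y [166 222  13  18  66] [171.7 228.2] [0.6748 0.2089]
9 side N [238 123  15  15 101] [245.7 130.7] [ 0.6001 -0.2371]
9 side N [222 136  17  11 142] [230.5 140.6] [ 0.6324 -0.1715]
9 side N [199 176  21  17 262] [208.9 184.3] [0.6377 0.0423]
9 side N [265 231  26  21 432] [277.3 241. ] [0.4413 0.2011]
```

Cameras agree on these positions:
- **Jar 2:** (0.638, 0.0435)
- **Jar 3:** (0.634, −0.098), which leaves a gap of about 73.5 mm, more than the 68 mm needed
- **Loose jar:** (0.4405, 0.2013)

Now I grasp the loose jar front to back, high on the lid, so that the rear finger passes over the board.

```bash
python3 -m jog '{"linear":[[3,-1,0],[3,-1,0],[2.8,-0.1,0],[0,0,3.5],[0,0,3.5],[0,0,3],[0,0,2],[0,0,0]],"roll":[0,0,0,0,0,0,0,0],"fingers":[1,1,1,1,1,1,1,1]}'
python3 -c "
from h import *
print('orange',onz('scene',186,241,.09)[:2],'pink',onz('scene',309,176,.09)[:2]);print(bot.get_obs()['tcp_pos'],bot.get_obs()['force'])"
```

```text
t: 17.4
tcp_pos: [0.4387, 0.1997, 0.1619]
eef_rot: [0.722, 0.692, -0.004, -0.0]
force: [0.1, -0.2, 0.3]
grip_width: 1.002
grasp_force: 0.0
orange [0.43945867 0.31342568] pink [ 0.50453211 -0.13119442]
[0.43866852 0.19966272 0.16187344] [ 0.11016654 -0.15897693  0.27988139]
```

```bash
python3 -m jog '{"linear":[[0.1,0.15,2],[0,0,2],[0,0,1.5],[0,0,1.3],[0,0,1.2],[0,0,0]],"roll":[0,0,0,0,0,0],"fingers":[1,1,1,1,1,1]}'
python3 -m jog '{"linear":[[0,0,0],[0,0,0],[0,0,0],[0,0,0],[0,0,0],[0,0,0]],"roll":[0,0,0,0,0,0],"fingers":[0.6,0.6,0.6,0.6,0.6,0.6]}' 10
```

```text
t: 17.9
tcp_pos: [0.4419, 0.2023, 0.0847]
eef_rot: [0.721, 0.693, -0.001, 0.0]
force: [-0.2, 1.0, 0.6]
grip_width: 1.003
grasp_force: 0.0
t: 18.4
tcp_pos: [0.442, 0.2033, 0.0863]
eef_rot: [0.721, 0.693, 0.001, 0.001]
force: [1.1, -0.6, 5.9]
grip_width: 0.767
grasp_force: 10.0
```

```bash
python3 -m jog '{"linear":[[0,0,-0.4],[0,0,-0.8],[0,0,-1],[0,0,-1],[0,0,0]],"roll":[0,0,0,0,0],"fingers":[0.6,0.6,0.6,0.6,0.6]}'
python3 -m jog '{"linear":[[-1,0.6,0],[-2,1.1,0],[-3,1.6,0],[-3.4,1.7,0],[-3.4,1.7,0],[-3.4,1.7,0],[-3,1.6,0],[-1.9,1,0]],"roll":[0,0,0,0,0,0,0,0],"fingers":[0.6,0.6,0.6,0.6,0.6,0.6,0.6,0.6]}'
python3 -m jog '{"linear":[[-0.8,0.3,0],[-0.3,0,0],[0,0,0],[0,0,0]],"roll":[0,0,0,0],"fingers":[0.6,0.6,0.6,0.6]}'
python3 -c "
from lids import *
print(bot.get_obs()['tcp_pos']);lids('pics/w8.png')"
```

```text
t: 18.82
tcp_pos: [0.4416, 0.2035, 0.119]
eef_rot: [0.721, 0.693, 0.001, 0.0]
force: [0.4, 1.1, -2.9]
grip_width: 0.769
grasp_force: 10.0
t: 19.48
tcp_pos: [0.5434, -0.0173, 0.1168]
eef_rot: [0.723, 0.691, -0.001, 0.001]
force: [0.3, -0.5, -3.1]
grip_width: 0.768
grasp_force: 10.0
t: 19.82
tcp_pos: [0.5444, -0.0207, 0.1174]
eef_rot: [0.72, 0.694, 0.0, -0.001]
force: [0.4, 0.7, -3.2]
grip_width: 0.77
grasp_force: 10.0
[ 0.54441469 -0.02073434  0.11737556]
Y [ 390    0  104   38 2731] 444.5 -23.9 [108.8 126.7] [0.6427 0.113 ]
N [ 206  203   95   33 1994] 253.2 259.5 [106.1 111.9] [ 0.5429 -0.039 ]
```

```bash
python3 -m jog '{"linear":[[-0.1,0,1],[0,0,1],[0,0,0.5],[0,0,0.4],[0,0,0]],"roll":[0,0,0,0,0],"fingers":[0.6,0.6,0.6,0.6,0.6]}'
python3 -m jog '{"linear":[[0,1,0],[0,1,0],[0,0.7,0],[0,0.5,0],[0,0.4,0],[0,0,0]],"roll":[0,0,0,0,0,0],"fingers":[0.6,0.6,0.6,0.6,0.6,0.6]}'
```

```text
t: 20.28
tcp_pos: [0.5446, -0.0237, 0.0872]
eef_rot: [0.72, 0.693, -0.001, -0.001]
force: [0.4, -0.2, -1.1]
grip_width: 0.766
grasp_force: 10.0
t: 20.78
tcp_pos: [0.582, -0.0254, 0.0884]
eef_rot: [0.721, 0.693, 0.0, 0.0]
force: [1.1, 0.0, -3.0]
grip_width: 0.763
grasp_force: 10.0
```

```bash
cat > sc.py <<'E'
from h import *
import sys
for n in("scene","side"):
    im=bot.get_image(n)[:,:,::-1];cv2.imwrite(f"pics/{n}{sys.argv[1]}.png",im);b,g,r=[im[:,:,i].astype(int) for i in range(3)]
    for kind,m in(("Y",(g>120)&(r>140)&(b<.5*r)&(g>.7*r)),("N",(b>r+12)&(r<130)),("bodyW",(abs(b-r)<25)&(r>165))):
        k,l,st,ce=cv2.connectedComponentsWithStats(m.astype(np.uint8))
        for i in range(1,k):
            q=onz(n,*ce[i],.02 if kind=="bodyW" else .088)
            if 40<st[i,4]<700 and st[i,2]<40 and .5<q[0]<.68 and -.24<q[1]<.17: print(n,kind,st[i],ce[i].round(1),q[:2].round(4))
E
python3 sc.py 10
```

```text
scene Y [205 171  25  14 250] [218.1 177.8] [0.6453 0.114 ]
scene N [288 149  15  11 125] [294.5 154.3] [ 0.6317 -0.1665]
scene N [231 166  17  13 170] [239.  172.1] [0.6379 0.0435]
scene N [260 169  11  12  84] [265.  175.2] [ 0.5817 -0.0179]
scene bodyW [304 172  15   8  84] [310.6 175.1] [ 0.5808 -0.2022]
scene bodyW [214 180  36  26 558] [232.1 192.7] [0.6341 0.073 ]
side Y [222 148  12   6  59] [227.6 150.6] [ 0.6281 -0.1174]
side Y [200 157  13  20  69] [206.  167.5] [ 0.6651 -0.026 ]
side Y [179 181  31  34 507] [195.1 200.9] [0.6522 0.1107]
side N [227 163  19  15 227] [236.6 170.3] [ 0.5822 -0.0301]
side N [199 176  21  17 259] [208.9 184.4] [0.6375 0.0428]
side bodyW [225 158  17   9  68] [232.9 161.5] [ 0.6248 -0.1628]
side bodyW [214 171  36  31 573] [234.4 187.2] [ 0.5922 -0.0414]
side bodyW [261 172  19   9 105] [269.7 176.5] [ 0.503  -0.1103]
side bodyW [192 190  31  29 372] [212.5 207.1] [0.6298 0.0513]
```

```bash
python3 -m jog '{"linear":[[0.3,0,0.05],[0,0.3,0],[0,0.3,0],[0,0.3,0],[0,0.3,0],[0,0,0]],"roll":[0,0,0,0,0,0],"fingers":[0.6,0.6,0.6,0.6,0.6,0.6]}'
python3 sc.py 11 | grep -v body
```

```text
t: 21.38
tcp_pos: [0.5944, -0.023, 0.088]
eef_rot: [0.721, 0.693, 0.001, 0.0]
force: [-0.3, 0.3, -2.1]
grip_width: 0.764
grasp_force: 10.0
scene Y [205 171  25  14 252] [218.1 177.8] [0.6451 0.114 ]
scene N [288 149  15  11 126] [294.4 154.3] [ 0.6315 -0.1661]
scene N [231 166  17  13 169] [239.1 172.1] [0.6381 0.0432]
scene N [258 168  10  11  80] [262.2 173.5] [ 0.5938 -0.0151]
side Y [217 148  17   7  86] [225.1 151.2] [ 0.6342 -0.113 ]
side Y [179 159  33  56 570] [196.1 197.5] [0.6538 0.0981]
side N [248 134  13   7  48] [253.1 137.6] [ 0.57   -0.2018]
side N [223 163  19  15 232] [232.1 170.3] [ 0.5939 -0.0277]
side N [199 176  21  17 265] [208.8 184.3] [0.6379 0.0425]
```

```bash
python3 -m jog '{"linear":[[0.15,0.3,0],[0,0.3,0],[0,0.3,0],[0,0.3,0],[0,0.3,0],[0,0,0]],"roll":[0,0,0,0,0,0],"fingers":[0.6,0.6,0.6,0.6,0.6,0.6]}'
python3 -m jog '{"linear":[[0,0.3,0],[0,0.3,0],[0,0.3,0],[0,0,0]],"roll":[0,0,0,0],"fingers":[0.6,0.6,0.6,0.6]}'
```

```text
t: 21.98
tcp_pos: [0.6094, -0.022, 0.0879]
eef_rot: [0.721, 0.693, 0.0, 0.0]
force: [0.7, 0.2, -2.3]
grip_width: 0.768
grasp_force: 10.0
t: 22.32
tcp_pos: [0.6183, -0.0223, 0.088]
eef_rot: [0.721, 0.693, 0.0, 0.0]
force: [-0.6, 0.7, -3.1]
grip_width: 0.769
grasp_force: 10.0
```

```bash
python3 -m jog '{"linear":[[0,0.3,0],[0,0.3,0],[0,0.3,0],[0,0.2,0],[0,0,0]],"roll":[0,0,0,0,0],"fingers":[0.6,0.6,0.6,0.6,0.6]}'
python3 -m jog '{"linear":[[0,0,0.1],[0,0,0.1],[0,0,0]],"roll":[0,0,0],"fingers":[0.6,0.6,0.6]}'
```

```text
t: 22.73
tcp_pos: [0.6291, -0.0227, 0.0879]
eef_rot: [0.721, 0.693, 0.0, 0.0]
force: [-0.1, 0.4, -2.2]
grip_width: 0.767
grasp_force: 10.0
t: 22.98
tcp_pos: [0.6285, -0.0227, 0.0865]
eef_rot: [0.721, 0.693, -0.0, 0.0]
force: [-1.3, -1.0, 2.6]
grip_width: 0.768
grasp_force: 10.0
```

Jar is on the bench between its neighbours with no side contact. I'll release it, lift, and finish with a gentle push from the front.

```bash
python3 -m jog '{"linear":[[0,0,0],[0,0,0],[0,0,0],[0,0,0],[0,0,0]],"roll":[0,0,0,0,0],"fingers":[0.85,0.9,1,1,1]}'
python3 -m jog '{"linear":[[0,0,-1],[0,0,-2],[0,0,-2],[0,-2,-1],[0,-2,0],[0,-2,0],[0,-1.5,0],[0,0,0]],"roll":[0,0,0,0,0,0,0,0],"fingers":[1,1,1,0,0,0,0,0]}' 5
python3 sc.py 12 | grep -v body
```

```text
t: 23.4
tcp_pos: [0.6285, -0.0227, 0.0859]
eef_rot: [0.721, 0.693, 0.0, 0.0]
force: [-0.2, -0.9, 0.9]
grip_width: 1.0
grasp_force: 0.0
t: 24.07
tcp_pos: [0.5504, -0.02, 0.1467]
eef_rot: [0.72, 0.694, -0.002, -0.001]
force: [0.6, 0.0, 0.3]
grip_width: 0.643
grasp_force: 0.0
scene Y [205 171  25  14 248] [218.1 177.8] [0.645 0.114]
scene N [252 162  16  12 146] [259.3 167.5] [ 0.6264 -0.0248]
scene N [231 166  17  13 170] [239.1 172.1] [0.6379 0.0433]
side Y [199 139  32  38 323] [218.3 155.6] [ 0.6475 -0.0875]
side Y [179 181  31  34 507] [195.1 200.9] [0.6522 0.1107]
side N [238 132  20   7  78] [246.5 135.2] [ 0.5923 -0.2112]
side N [199 162  31  31 512] [214.1 177.3] [0.6326 0.0114]
```

```bash
python3 -m jog '{"linear":[[-0.2,0,0],[0,0,1],[0,0,2],[0,0,2],[0,0,2],[0,0,1.2],[0,0,0.9],[0,0,0]],"roll":[0,0,0,0,0,0,0,0],"fingers":[0,0,0,0,0,0,0,0]}'
python3 -m jog '{"linear":[[0,0.6,0],[0,0.6,0],[0,0.5,0],[0,0.3,0],[0,0.2,0],[0,0.2,0],[0,0,0]],"roll":[0,0,0,0,0,0,0],"fingers":[0,0,0,0,0,0,0]}'
```

```text
t: 24.83
tcp_pos: [0.5528, -0.0218, 0.0526]
eef_rot: [0.721, 0.693, -0.001, -0.001]
force: [0.3, 0.5, 0.0]
grip_width: 0.004
grasp_force: 0.0
t: 25.42
tcp_pos: [0.5771, -0.0228, 0.0551]
eef_rot: [0.721, 0.693, -0.0, -0.0]
force: [-1.2, 0.3, 0.7]
grip_width: 0.007
grasp_force: 0.4
```

Contact at x ≈ 0.577, as predicted. About 12 mm to go.

```bash
python3 -m jog '{"linear":[[0,0.2,0],[0,0.2,0],[0,0.2,0],[-0.03,0.2,0],[0,0,0]],"roll":[0,0,0,0,0],"fingers":[0,0,0,0,0]}'
python3 -m jog '{"linear":[[-0.03,0.15,0],[0,0.15,0],[0,0,0]],"roll":[0,0,0],"fingers":[0,0,0]}'
```

```text
t: 25.83
tcp_pos: [0.5852, -0.0235, 0.0549]
eef_rot: [0.721, 0.693, -0.0, -0.0]
force: [-3.4, -0.5, 3.8]
grip_width: 0.013
grasp_force: 2.1
t: 26.08
tcp_pos: [0.5877, -0.0238, 0.0549]
eef_rot: [0.721, 0.693, -0.001, -0.0]
force: [-4.4, 0.4, 4.2]
grip_width: 0.005
grasp_force: 2.8
```

```bash
python3 -m jog '{"linear":[[0,0.15,0],[0,0,0]],"roll":[0,0],"fingers":[0,0]}'
python3 -m jog '{"linear":[[0,0.15,0],[0,0,0]],"roll":[0,0],"fingers":[0,0]}'
```

```text
t: 26.25
tcp_pos: [0.5893, -0.0239, 0.0549]
eef_rot: [0.721, 0.693, -0.001, -0.0]
force: [-4.7, 0.4, 3.4]
grip_width: 0.005
grasp_force: 2.5
t: 26.42
tcp_pos: [0.5901, -0.024, 0.0548]
eef_rot: [0.721, 0.693, -0.001, -0.001]
force: [-6.2, -0.0, 5.5]
grip_width: 0.005
grasp_force: 3.6
```

```bash
python3 -m jog '{"linear":[[0,0.1,-0.15],[0,0,-0.1],[0,0,0]],"roll":[0,0,0],"fingers":[0,0,0]}'
python3 -m jog '{"linear":[[0,0.1,-0.05],[0,0.05,0],[0,0,0]],"roll":[0,0,0],"fingers":[0,0,0]}'
```

```text
t: 26.67
tcp_pos: [0.5902, -0.0244, 0.0563]
eef_rot: [0.721, 0.693, -0.002, -0.001]
force: [-5.2, -0.5, -1.3]
grip_width: 0.002
grasp_force: 2.6
t: 26.92
tcp_pos: [0.5902, -0.0246, 0.0562]
eef_rot: [0.721, 0.693, -0.003, -0.002]
force: [-7.3, 0.5, -2.2]
grip_width: 0.008
grasp_force: 3.7
```

Seated: the motion stopped at x = 0.5902 with force building to 7 N. Retreating to check.

```bash
python3 -m jog '{"linear":[[0,-0.6,0],[0,-1.5,0],[0,-2,-1],[0,-1,-3],[0,0,-4],[0,0,-4],[0,0,-4],[0,0,-4]],"roll":[0,0,0,0,0,0,0,0],"fingers":[0,0,0,0,0,0,0,0]}'
python3 -m jog '{"linear":[[-3,-2,0],[-4,-1,0],[-4,0,0],[-4,0,0],[-3,0,0],[0,0,0],[0,0,0]],"roll":[0,0,0,0,0,0,0],"fingers":[0,0,0,0,0,0,0]}'
python3 sc.py 13 | grep -v body
python3 -c "
import cv2,numpy as np
a=cv2.resize(cv2.imread('pics/scene13.png')[125:275,165:365],(400,300),interpolation=2);b=cv2.resize(cv2.imread('pics/side13.png')[110:285,150:350],(400,350),interpolation=2)
c=np.zeros((350,800,3),np.uint8);c[:300,:400]=a;c[:,400:]=b;cv2.imwrite('pics/c13.png',c)"
```

```text
t: 27.58
tcp_pos: [0.5441, -0.0219, 0.2604]
eef_rot: [0.721, 0.693, 0.002, 0.001]
force: [1.3, -0.2, 0.3]
grip_width: 0.004
grasp_force: 0.0
t: 28.17
tcp_pos: [0.5066, -0.2032, 0.258]
eef_rot: [0.723, 0.691, 0.001, 0.001]
force: [0.7, 1.6, 0.2]
grip_width: 0.003
grasp_force: 0.0
scene Y [267 154  20  12 182] [277.3 159.7] [ 0.6344 -0.0993]
scene Y [204 172  26  13 244] [217.9 177.9] [0.6451 0.1148]
scene N [288 149  15  11 128] [294.6 154.1] [ 0.6322 -0.1673]
scene N [252 161  16  12 154] [259.  166.7] [ 0.6309 -0.0263]
scene N [231 166  17  13 169] [239.1 172.1] [0.638  0.0433]
side N [222 136  17  11 142] [230.5 140.6] [ 0.6324 -0.1715]
side N [199 162  30  31 517] [213.3 177.1] [0.6347 0.0111]
```

View pics/c13.png

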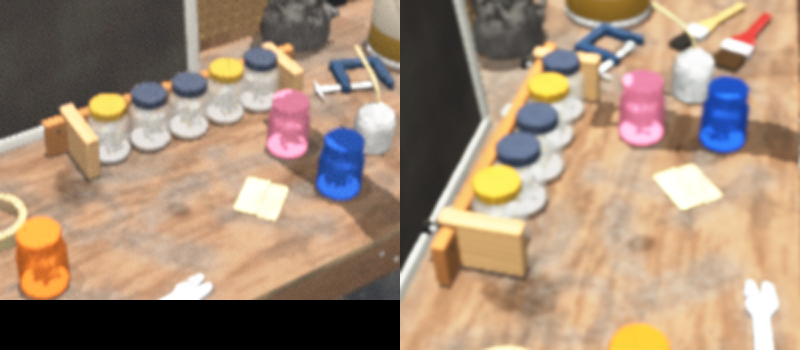

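All five are upright and in a row. The inserted jar, though, reads x = 0.631 where the neighbours' line gives about 0.636. It leaned while pushed and settled back about 5 mm short of the board. I'll regrip it by the lid and slide it home.

```bash
python3 -m jog '{"linear":[[3.2,2,0],[3.2,2,0],[3.2,2,0],[3.2,2,0],[3.2,2,0],[2.3,1.9,0],[0,0,0],[0,0,0]],"roll":[0,0,0,0,0,0,0,0],"fingers":[1,1,1,1,1,1,1,1]}'
python3 -m jog '{"linear":[[0,0,2],[0,0,3],[0,0,3],[0,0,2],[0,0,0],[0,0,0]],"roll":[0,0,0,0,0,0],"fingers":[1,1,1,1,1,1]}'
```

```text
t: 28.93
tcp_pos: [0.6326, -0.0176, 0.2581]
eef_rot: [0.718, 0.696, 0.001, -0.0]
force: [0.8, -1.2, -0.3]
grip_width: 0.587
grasp_force: 0.0
t: 29.43
tcp_pos: [0.631, -0.023, 0.1576]
eef_rot: [0.721, 0.693, -0.001, -0.0]
force: [0.2, 0.1, 0.3]
grip_width: 0.999
grasp_force: 0.0
```

```bash
python3 -m jog '{"linear":[[-0.1,0.2,1.5],[0,0,2],[0,0,1.5],[0,0,1.2],[0,0,0.9],[0,0,0],[0,0,0]],"roll":[0,0,0,0,0,0,0],"fingers":[1,1,1,1,1,1,1]}'
python3 -m jog '{"linear":[[0,0,0],[0,0,0],[0,0,0],[0,0,0],[0,0,0],[0,0,0]],"roll":[0,0,0,0,0,0],"fingers":[0.6,0.6,0.6,0.6,0.6,0.6]}' 10
```

```text
t: 30.02
tcp_pos: [0.6342, -0.0235, 0.0871]
eef_rot: [0.721, 0.693, 0.0, 0.0]
force: [-0.5, 0.3, 0.9]
grip_width: 1.001
grasp_force: 0.0
t: 30.52
tcp_pos: [0.6338, -0.0235, 0.0876]
eef_rot: [0.721, 0.693, -0.0, 0.0]
force: [-3.1, 0.2, 5.5]
grip_width: 0.768
grasp_force: 10.0
```

```bash
python3 -m jog '{"linear":[[0,0,-0.1],[0,0,-0.15],[0,0,0]],"roll":[0,0,0],"fingers":[0.6,0.6,0.6]}'
python3 -m jog '{"linear":[[-0.05,0.1,0],[0,0.1,0],[0,0.1,0],[0,0,0]],"roll":[0,0,0,0],"fingers":[0.6,0.6,0.6,0.6]}'
```

```text
t: 30.77
tcp_pos: [0.6339, -0.0237, 0.0892]
eef_rot: [0.721, 0.693, -0.0, 0.0]
force: [-0.0, 0.2, -2.2]
grip_width: 0.766
grasp_force: 10.0
t: 31.1
tcp_pos: [0.6372, -0.0242, 0.0893]
eef_rot: [0.721, 0.693, 0.0, 0.0]
force: [0.6, 0.0, -3.1]
grip_width: 0.767
grasp_force: 10.0
```

```bash
python3 -m jog '{"linear":[[0,0.1,0],[0,0.1,0],[0,0,0]],"roll":[0,0,0],"fingers":[0.6,0.6,0.6]}'
python3 -m jog '{"linear":[[0,0.1,0],[0,0,0]],"roll":[0,0],"fingers":[0.6,0.6]}'
```

```text
t: 31.35
tcp_pos: [0.6392, -0.0242, 0.0894]
eef_rot: [0.721, 0.693, 0.0, 0.0]
force: [-0.0, 0.3, -3.0]
grip_width: 0.768
grasp_force: 10.0
t: 31.52
tcp_pos: [0.6399, -0.0243, 0.0894]
eef_rot: [0.721, 0.693, -0.0, -0.0]
force: [0.0, 0.5, -2.4]
grip_width: 0.765
grasp_force: 10.0
```

```bash
python3 -m jog '{"linear":[[0,0.1,0],[0,0,0]],"roll":[0,0],"fingers":[0.6,0.6]}'
python3 -m jog '{"linear":[[0,0.1,0],[0,0,0]],"roll":[0,0],"fingers":[0.6,0.6]}'
```

```text
t: 31.68
tcp_pos: [0.64, -0.0243, 0.0893]
eef_rot: [0.721, 0.693, -0.001, -0.001]
force: [-2.6, 0.5, -0.8]
grip_width: 0.768
grasp_force: 10.0
t: 31.85
tcp_pos: [0.6401, -0.0243, 0.0892]
eef_rot: [0.721, 0.693, -0.002, -0.001]
force: [-5.2, 0.3, 1.1]
grip_width: 0.769
grasp_force: 10.0
```

Board contact at x = 0.640. I'll ease the push, lower, release and lift straight up.

```bash
python3 -m jog '{"linear":[[0,-0.15,0.05],[0,0,0.1],[0,0,0.1],[0,0,0]],"roll":[0,0,0,0],"fingers":[0.6,0.6,0.6,0.6]}'
python3 -m jog '{"linear":[[0,0,0],[0,0,0],[0,0,0],[0,0,0],[0,0,0]],"roll":[0,0,0,0,0],"fingers":[0.8,0.85,0.9,1,1]}'
python3 -m jog '{"linear":[[0,0,-1],[0,0,-2],[0,0,-3],[0,0,-4],[0,0,-4],[0,0,-3],[0,0,0]],"roll":[0,0,0,0,0,0,0],"fingers":[1,1,1,1,1,1,1]}'
python3 -m jog '{"linear":[[-3,-3,0],[-3.5,-2,0],[-3.5,-2,0],[-3.5,-2,0],[-3,-2,0],[0,0,0],[0,0,0]],"roll":[0,0,0,0,0,0,0],"fingers":[1,1,1,1,1,1,1]}'
python3 sc.py 14 | grep -v body
```

```text
t: 32.18
tcp_pos: [0.64, -0.0242, 0.0876]
eef_rot: [0.721, 0.693, -0.0, -0.0]
force: [-4.6, -0.7, 5.4]
grip_width: 0.766
grasp_force: 10.0
t: 32.6
tcp_pos: [0.6411, -0.0243, 0.087]
eef_rot: [0.721, 0.693, 0.001, 0.0]
force: [0.7, -0.2, 0.6]
grip_width: 0.994
grasp_force: 0.0
t: 33.18
tcp_pos: [0.6443, -0.023, 0.2651]
eef_rot: [0.721, 0.693, 0.006, 0.004]
force: [1.4, 1.5, 0.3]
grip_width: 0.998
grasp_force: 0.0
t: 33.77
tcp_pos: [0.5232, -0.187, 0.257]
eef_rot: [0.722, 0.691, -0.001, 0.0]
force: [0.2, 0.3, 0.7]
grip_width: 0.999
grasp_force: 0.0
scene Y [267 154  20  12 184] [277.2 159.6] [ 0.6346 -0.0991]
scene Y [204 172  26  13 248] [217.8 178. ] [0.6449 0.1151]
scene N [288 149  15  11 129] [294.6 154.2] [ 0.632  -0.1673]
scene N [251 160  16  12 152] [258.  165.6] [ 0.6378 -0.0267]
scene N [231 166  17  13 167] [239. 172.] [0.6383 0.0433]
side Y [208 139  26  22 309] [221.8 152.6] [ 0.6416 -0.1042]
side Y [178 168  32  47 577] [195.4 198.5] [0.6543 0.1022]
side N [222 136  17  11 144] [230.5 140.7] [ 0.6323 -0.1712]
side N [199 161  28  32 506] [212.3 177. ] [0.6374 0.0112]
```

The inserted jar now reads x = 0.638, in line against the board, and the others haven't moved. Handing in.

```bash
python3 -c "
from workcell import bot
print(bot.sign_off())"
```

```text
the job is handed in; nothing more can be done
None
```

The gap was opened to about 73 mm and the loose jar now stands between jars 2 and 3 against the back board; all five stood upright at the last picture (before the final regrip), the oil can, tape and hinge were never touched, and the job was handed in at about 34 s; one push on jar 2 briefly stuck at 17 N sideways before I backed off.

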